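# Lock the flow-cell clamp with its extension bar

## Robot

A 6-joint arm with a two-finger parallel gripper is mounted at the origin on the work surface. World frame = base frame: x ahead of the robot, y to its left, z up, the work surface at z = 0. Lengths are in m, angles in rad, forces in N, time in s.
With the tool pointing down it reaches from about 0.275 to 0.825 m from the base axis. Payload 5.2 kg.
Tool frame: the origin (TCP) lies on the front face of the gripper's body, between the roots of the fingers; the fingertips stand 84 mm ahead of it and the grasp point (between the pads) lies 65 mm ahead of it (hold_point_z is the distance from the TCP to the grasp point, in m); z points along the fingers, y is the line along which they close (so a half turn about z gives the same grasp; the last joint's range is limited). The gripper opens to 93 mm and grips with 3 to 60 N. Pads are 15 mm wide; open, the fingers measure 128 mm over their backs; the gripper's body (75 mm by 188 mm) begins 65 mm behind the grasp point.
Start: joints at [1.026, 0.259, 1.535, -0, 1.348, -0.203], TCP at [0.184, 0.518, 0.303] pointing down, gripper open.
Joint ranges: [-3.14, 3.14], [-0.91, 2.08], [0.19, 2.58], [-1.22, 4.36], [0.22, 2.71], [-3.12, 3.12]. Speed limits (rad/s): [2.57, 2.57, 3.14, 3.14, 3.14, 3.14].

## Interface

Orientations are given as a rotation vector (axis times angle).
In Python, from rig import * gives the robot as it stands. The module is installed in compiled form; this text tells all that it offers.
- The arm moves only by the tool carry_out, never from a script. Its argument "steps" is a list of rows, each an object of numbers: "dx", "dy", "dz": the shift along the world's x, y, z in m; "spin": the turn about the world's z in rad; "gripper": the closure, from 0 (fully open) to 1 (shut). In form: [{"dx": .., "dy": .., "dz": .., "spin": .., "gripper": ..}, ...]. A call has 1 to 5 rows; each row shifts and turns the commanded pose from where the row before left it; what a row does not reach is not made up. A row lasts 1/12 s, in which the tool goes at most 41.7 mm and 7.16 degrees, less where a joint would pass 70% of its speed; a pose out of reach is approached as far as the arm can. A call is refused whole if a number of a shift passes 0.0417 or a number of a turn 0.125, either way. A call with a gripper value outside its range is refused whole. The fingers move at their own pace and stop on an object; "newtons" is the grip in N (left out, the last holds). Time passes only in rows, so rows that do not move let the fingers close. It gives the time, the measured TCP pose, the force, the opening and the grip force at its end, in the units of the state.
- read_state(): the state, without advancing time (a new reading comes with each control period).
- get_image(name): name is "scene" or "top"; returns a dict with "image" (400x640x3 uint8, red, green, blue), "fx", "fy", "cx", "cy" (pixels), "k1" (the pictures are not rectified: a ray, as slopes to the right and down, at radius r is drawn at 1 + k1 r^2 times it, then the intrinsics apply), "pose" (4x4, takes a point from camera to world coordinates). Camera axes: x right, y down, z forward; pixel columns grow to the right and rows downward; lengths in m; the calibration is good to about 2 mm. A picture is of the moment at which its call begins. There is no depth.
- hand_in(): hands the job in; it is judged then, once.
The state is a dict: "time_s": time; "joint_positions": joint angles; "dq": joint speeds; "effort": joint torques, N m; "tcp_pos": TCP position; "ee_rot": TCP orientation; "force": force on the tool from outside, world axes, zero at the start; "moment": the same for the moment, N m; "width": opening from 0.0 (shut) to 1.0 (fully open); "grip_force": force on a finger pad.
Only numpy, scipy, OpenCV 4.12 (cv2) and the standard library are available. Lean on these libraries where they do the work, as an engineer would, in place of code of your own. Each camera call takes 0.05 s, during which the arm holds its last target. There are 200 camera calls.

## Task

Lock the flow cell in its holder: take the extension bar out of its cradle, slide its open end onto the clamp lever's stub until you feel it press lightly home against the red collar, and with the bar swing the lever counter-clockwise past its dead point until it rests on its stop. Then draw the bar off and lay it back in its cradle, leaving the lever locked. Move the lever only through the bar, never ram or force it, and leave the other lab ware where it stands.

Things in the scene. Friction and masses are not known exactly. Their poses are not given: they have to be found in the camera images.
- clamp: Fixed flow-cell holder: aluminium base plate 250 x 115 x 12 mm on the bench, lever pivot post, plunger guide and black backing block (up to 80 mm high). Origin on the bench under the lever pivot; z up. The plunger points along its -x; plate spans x -195 to +55 mm, y -70 to +46 mm.
- lever (a joint): Clamp lever angle (rad) about the vertical pivot, counter-clockwise from above positive; starts at 0 to 0.12. Lever direction = clamp yaw + 0.9 + angle. Over-center spring: resistance starts at 0.2, peaks at about 0.9 N m near 0.5, is zero at the dead point 0.9; beyond it the spring drives the lever onto a rigid stop at 1.08, where about 0.5 N m keeps it locked.
- pivot (a point): Point on the lever's vertical pivot axis at the height of the stub's axis, 64 mm above the bench. Its x axis points out along the stub, z up. A rigid red depth collar (25 mm diameter, 12 mm long) sits tight on the stub, set differently each time: its outer face is 45 to 63 mm from this pivot. Where exactly is not measured and must be felt.
- stub_tip (a point): Outer end of the stub, on its axis, 90 mm from the pivot. The stub is a level steel rod, 12 mm diameter, with a hemispherical end; 27 to 45 mm of it stands free beyond the red collar and enters the bar.
- bar: Loose extension bar, 0.24 kg: aluminium square tube 24 x 24 x 170 mm with a 15 mm square bore, blue grip zone 64 mm long in the middle, open mouth with an orange band at its +x end, black plug at its -x end. Origin at its middle, on its axis; x along the bar towards the mouth; balanced at the origin.
- bar_mouth (a point): Centre of the bar's open mouth, 85 mm from its origin along +x.
- cradle: Fixed grey plate 170 x 60 x 6 mm with two black U-shaped saddles at x = -58 and +58 mm (each 16 mm long; floor 32 mm above the bench, slot 32 mm wide, walls up to 44 mm above the bench) in which the bar lies level along the cradle's x axis, its middle over the cradle's. Between the saddles there is nothing above the 6 mm plate. Origin on the bench under its centre.
- seat (a point): Where the middle of the bar (its axis) lies when it rests in the cradle, 44 mm above the bench.
- tube_rack: Bystander: white rack 60 x 110 mm with blue-capped tubes, 77 mm high; origin under its centre.
- reagent: Bystander: jar with red cap, 48 mm diameter, 100 mm high; origin under its centre.
- flask: Bystander: conical glass flask, 72 mm diameter, 98 mm high; origin under its centre.
Things that resemble listed ones, but are neither listed nor needed, are in the scene too. Several things have the shape of the bar; the one meant has the colours described above. There is more than one size of the cradle; the one meant has the size given above.

How it is judged:
By the outcome, as a careful person would: the job done as asked, in the order asked, and still so for the second after the job is handed in, with the robot touching nothing.
It also fails if it takes over 61 s, if anything falls off the work surface, if the arm or the gripper's body presses on something with over 40 N, if the wrist force passes 120 N, or if a joint passes its speed limit or range.

## Working session

There is one attempt and no reset: what is moved stays moved. The work goes in short steps, Python scripts to look and compute and a tool call to move; the robot and the scene stay as the last step left them, time stands still between calls to the robot, and variables do not carry over. Pictures are saved under pics/ and viewed, at most 10 in all, crops included, and the job is handed in when it is done.

Besides the shell and the picture viewer there is one more tool, called in YAML: its name, and indented under it one key for each argument. carry_out: Moves the arm, as the interface text tells. Its arguments: {"type":"object","properties":{"steps":{"type":"array"},"newtons":{"type":"number"}},"required":["steps"]}

```bash
mkdir -p pics
python3 - <<'E'
from rig import *
import cv2,numpy as np
s=read_state();print({k:np.round(v,3).tolist() for k,v in s.items()})
for n in("scene","top"):
    d=get_image(n);cv2.imwrite(f"pics/{n}0.png",d["image"][:,:,::-1])
    print(n,d["fx"],d["fy"],d["cx"],d["cy"],d["k1"],np.round(d["pose"],3).tolist())
E
```

```text
{'time_s': 0.0, 'joint_positions': [1.026, 0.259, 1.536, -0.0, 1.348, -0.203], 'dq': [-0.0, -0.002, 0.002, -0.001, -0.0, -0.0], 'effort': [-0.0, -43.732, -28.4, 0.071, 0.041, -0.0], 'tcp_pos': [0.184, 0.518, 0.302], 'ee_rot': [-0.534, -3.095, 0.003], 'force': [-0.414, -0.011, 0.231], 'moment': [-0.058, -0.044, 0.003], 'grip_force': 0.0, 'width': 1.0}
scene 504.60681196606447 504.60681196606447 321.8055237180768 198.40113477108312 -0.02023176870516005 [[0.102, 0.686, -0.72, 1.892], [0.995, -0.056, 0.088, -0.056], [0.02, -0.725, -0.688, 1.379], [0.0, 0.0, 0.0, 1.0]]
top 449.2646091694186 449.2646091694186 323.91512755120243 202.61785594692975 -0.048986110969425206 [[0.085, -0.976, 0.202, 0.252], [-0.996, -0.084, 0.013, 0.091], [0.004, -0.203, -0.979, 1.502], [0.0, 0.0, 0.0, 1.0]]
```

View pics/scene0.png

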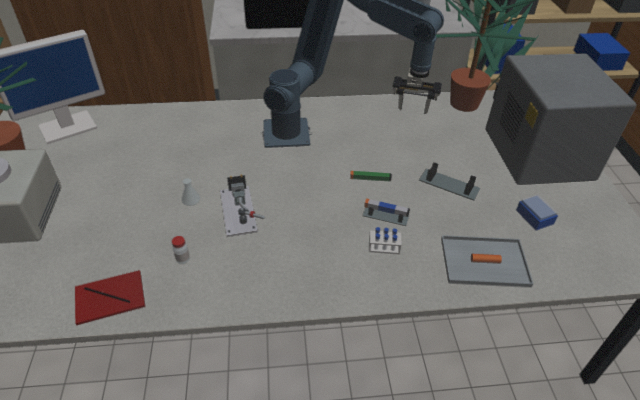

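View pics/top0.png

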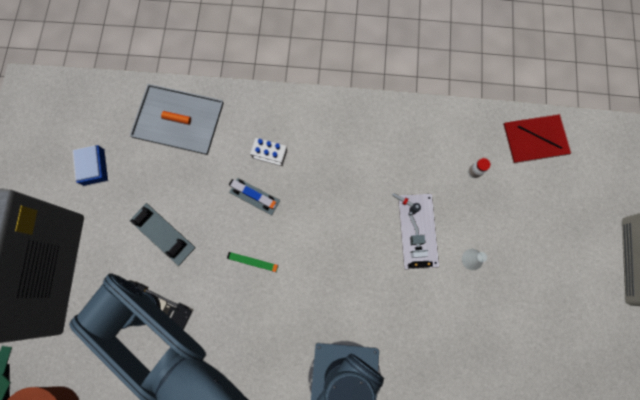

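The scene view shows the bar in its cradle (blue about 387,207, orange mouth at the left end) and the clamp lever with its red collar (253,214). In the top view the blue grip is at (252,195), the mouth at (273,206), the collar at (405,202) and the stub tip near (394,196). I'll zoom in on these and triangulate.

```bash
cat > h.py <<'E'
from rig import *
import cv2,numpy as np
def und(d,p):
    p=np.atleast_2d(np.array(p,float)); s=(p-[d["cx"],d["cy"]])/[d["fx"],d["fy"]]
    u=s.copy()
    for _ in range(10): u=s/(1+d["k1"]*(u**2).sum(1,keepdims=True))
    return u
def ray(d,p):
    u=und(d,p); P=np.array(d["pose"]); r=np.c_[u,np.ones(len(u))]@P[:3,:3].T
    return P[:3,3],r
def plane(d,p,z):
    o,r=ray(d,p); return o+r*((z-o[2])/r[:,2])[:,None]
def tri(da,pa,db,pb):
    (o1,r1),(o2,r2)=ray(da,pa),ray(db,pb); out=[]
    for a,b in zip(r1,r2):
        t=np.linalg.lstsq(np.c_[a,-b],o2-o1,rcond=None)[0]
        x,y=o1+a*t[0],o2+b*t[1]; out.append(np.r_[(x+y)/2,np.linalg.norm(x-y)])
    return np.array(out)
def proj(d,X):
    P=np.array(d["pose"]); c=(np.atleast_2d(X)-P[:3,3])@P[:3,:3]; u=c[:,:2]/c[:,2:]
    u=u*(1+d["k1"]*(u**2).sum(1,keepdims=True)); return u*[d["fx"],d["fy"]]+[d["cx"],d["cy"]]
def blobs(d,col,box):
    x0,y0,x1,y1=box; h=cv2.cvtColor(d["image"],cv2.COLOR_RGB2HSV)[y0:y1,x0:x1].astype(int)
    lo,hi,s,v={"blue":(108,130,140,60),"orange":(5,20,140,120),"red":(172,184,130,60)}[col]
    H=h[...,0]; H=np.where(H<4,H+180,H) if col=="red" else H
    m=((H>=lo)&(H<=hi)&(h[...,1]>s)&(h[...,2]>v)).astype(np.uint8)
    n,_,st,c=cv2.connectedComponentsWithStats(m)
    return [(int(st[i,4]),np.round(c[i]+[x0,y0],2).tolist(),st[i,:4].tolist()) for i in range(1,n) if st[i,4]>4]
E
python3 - <<'E'
from h import *
S,T=get_image("scene"),get_image("top")
def crop(d,b,w,h): x0,y0,x1,y1=b; return cv2.resize(d["image"][y0:y1,x0:x1,::-1],(w,h),interpolation=cv2.INTER_CUBIC)
a=np.hstack([crop(S,(350,190,420,240),392,280),crop(S,(215,170,285,240),392,280*392//392)])
b=np.hstack([crop(T,(220,170,290,220),392,280),crop(T,(380,185,450,275),392,280)])
a=np.hstack([crop(S,(350,190,420,240),392,280),crop(S,(215,175,285,225),392,280)])
b=np.hstack([crop(T,(220,170,290,220),392,280),crop(T,(380,185,450,235),392,280)])
cv2.imwrite("pics/zoom.png",np.vstack([a,b]))
for c in("blue","orange","red"):
    print(c,"S",blobs(S,c,(350,190,420,225) if c!="red" else (235,195,285,230)))
    print(c,"T",blobs(T,c,(220,172,290,220) if c!="red" else (380,185,450,235)))
E
```

```text
blue S [(56, [387.18, 205.27], [30, 12, 15, 7])]
blue T [(138, [251.51, 193.03], [23, 14, 18, 15])]
orange S [(8, [366.75, 200.5], [16, 9, 3, 4])]
orange T [(23, [272.26, 204.09], [50, 29, 6, 7])]
red S [(8, [251.38, 213.12], [15, 17, 4, 4])]
red T [(17, [405.0, 201.0], [23, 14, 5, 5])]
```

View pics/zoom.png

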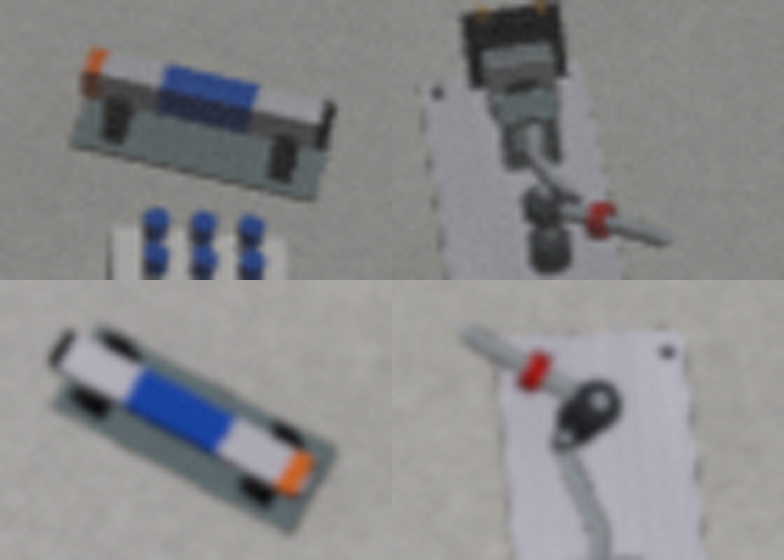

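The zoom shows, for the bar, the orange mouth at the -y end, the blue grip and the black plug. For the lever it shows the stub, the red collar (top view 405,201) and the tip (about 393,194). Next I triangulate.

Run:
```python
from h import *
np.set_printoptions(precision=4,suppress=True)
S,T=get_image("scene"),get_image("top")
f=lambda x,y,ox,oy:((x+.5)/5.6-.5+ox,(y+.5)/5.6-.5+oy)
sb=[f(87,61,350,190),f(325,112,350,190),f(209,89,350,190)]
tb=[f(302,196,220,170),f(63,69,220,170),f(180,131,220,170)]
A=tri(S,sb,T,tb);print("bar mouth,plug,blue (top face)\n",A,np.linalg.norm(A[0,:3]-A[1,:3]))
print(plane(T,tb,.056)[:,:2])
ss=[f(668-392,241,215,175),f(600-392,219,215,175),f(543-392,203,215,175)]
ts=[f(74,52,380,185),f(143,91,380,185),f(205,122,380,185)]
B=tri(S,ss,T,ts);print("stub tip,collar,hub\n",B); P=plane(T,ts,.064);Q=plane(S,ss,.064);print(P,Q)
for X in(B,P,Q):
  d=X[0]-X[1];print("yaw",np.arctan2(d[1],d[0]),"tip-collar",np.linalg.norm(d[:2]),np.linalg.norm((X[0]-X[2])[:2]))
for nm,X in(("bar",A),):
  d=X[0]-X[1];print("bar yaw",np.arctan2(d[1],d[0]),"mid",(X[0]+X[1])/2)
# clamp plate far edges (top), plate dir
# stub sub-pixel axis: midline of grey between edges perpendicular in top
def axis(d,p0,p1,n=9,w=6):
    p0,p1=np.array(p0),np.array(p1);u=(p1-p0)/np.linalg.norm(p1-p0);nn=np.array([-u[1],u[0]])
    g=cv2.GaussianBlur(d["image"],(0,0),.6).astype(np.float32);t=np.linspace(-w,w,49)
    for k in np.linspace(0,1,n):
        q=p0+(p1-p0)*k+t[:,None]*nn
        v=cv2.remap(g,q[None,:,0].astype(np.float32),q[None,:,1].astype(np.float32),1)[0].sum(1)/3
        print(np.round(v[::4]).astype(int).tolist())
axis(T,ts[0],ts[1]);print();axis(S,ss[0],ss[1])
```

```text
bar mouth,plug,blue (top face)
 [[0.5304 0.2763 0.0545 0.0019]
 [0.5944 0.4263 0.0566 0.0028]
 [0.5635 0.3534 0.0538 0.0036]] 0.1630603146272143
[[0.53   0.2752]
 [0.5943 0.425 ]
 [0.5627 0.3512]]
stub tip,collar,hub
 [[ 0.5982 -0.11    0.0633  0.0052]
 [ 0.5775 -0.1524  0.0662  0.0027]
 [ 0.5617 -0.1892  0.0682  0.0025]]
[[ 0.5979 -0.1125  0.064 ]
 [ 0.578  -0.1542  0.064 ]
 [ 0.5626 -0.1913  0.064 ]] [[ 0.5994 -0.1074  0.064 ]
 [ 0.5756 -0.1512  0.064 ]
 [ 0.5578 -0.1884  0.064 ]]
yaw 1.1175195193461003 tip-collar 0.04714714844955536 0.08717535044075889
yaw 1.1250104804515684 tip-collar 0.046157784357639446 0.08633878697846901
yaw 1.0738834572248153 tip-collar 0.049797254071492186 0.09102051320060267
bar yaw -1.973956562778981 mid [0.5624 0.3513 0.0556 0.0023]
[159, 158, 158, 158, 154, 149, 143, 141, 146, 155, 159, 160, 160]
[159, 158, 157, 153, 144, 139, 135, 131, 138, 152, 160, 161, 159]
[158, 159, 157, 151, 141, 138, 134, 130, 134, 149, 159, 161, 160]
[158, 158, 157, 154, 147, 141, 135, 128, 132, 147, 156, 158, 160]
[161, 160, 162, 161, 153, 144, 135, 125, 124, 139, 150, 155, 159]
[159, 162, 167, 166, 156, 145, 136, 127, 131, 143, 148, 147, 151]
[161, 166, 168, 161, 151, 140, 133, 128, 137, 150, 161, 162, 162]
[165, 164, 152, 133, 117, 110, 106, 100, 100, 114, 136, 160, 171]
[169, 161, 139, 108, 84, 78, 75, 72, 69, 84, 119, 154, 169]

[134, 134, 134, 135, 130, 121, 118, 123, 130, 134, 134, 133, 132]
[134, 135, 134, 132, 120, 100, 107, 120, 129, 133, 133, 131, 132]
[134, 135, 135, 132, 116, 99, 102, 116, 126, 134, 137, 136, 135]
[134, 135, 136, 133, 120, 95, 102, 117, 126, 133, 137, 137, 135]
[137, 133, 131, 129, 114, 98, 105, 120, 127, 133, 135, 135, 133]
[140, 134, 129, 131, 111, 94, 107, 121, 130, 134, 135, 133, 133]
[142, 141, 139, 129, 108, 93, 104, 117, 120, 127, 133, 134, 134]
[142, 141, 131, 96, 74, 80, 95, 95, 91, 105, 123, 132, 137]
[141, 137, 114, 80, 61, 64, 73, 76, 81, 99, 123, 130, 136]
```

Bar middle is (0.562, 0.351), yaw -1.974, top at z = 0.056, which agrees with the text. The stub tip is at about (0.598, -0.112), yaw about 1.12, z about 0.064, also in agreement. I move above the bar.

carry_out:
  steps:
    - {"dx": 0.0252,"dy": -0.0111,"dz": -0.0065,"spin": -0.1088,"gripper": 0}
    - {"dx": 0.0252,"dy": -0.0111,"dz": -0.0065,"spin": -0.1088,"gripper": 0}
    - {"dx": 0.0252,"dy": -0.0111,"dz": -0.0065,"spin": -0.1088,"gripper": 0}
    - {"dx": 0.0252,"dy": -0.0111,"dz": -0.0065,"spin": -0.1088,"gripper": 0}
    - {"dx": 0.0252,"dy": -0.0111,"dz": -0.0065,"spin": -0.1088,"gripper": 0}

```text
time_s: 0.72
tcp_pos: [0.3113, 0.4621, 0.27]
ee_rot: [1.353, 2.835, 0.0]
force: [0.1, -0.0, -0.5]
width: 1.001
grip_force: 0.0
```

carry_out:
  steps:
    - {"dx": 0.0252,"dy": -0.0111,"dz": -0.0065,"spin": -0.1088,"gripper": 0}
    - {"dx": 0.0252,"dy": -0.0111,"dz": -0.0065,"spin": -0.1088,"gripper": 0}
    - {"dx": 0.0252,"dy": -0.0111,"dz": -0.0065,"spin": -0.1088,"gripper": 0}
    - {"dx": 0.0252,"dy": -0.0111,"dz": -0.0065,"spin": -0.1088,"gripper": 0}
    - {"dx": 0.0252,"dy": -0.0111,"dz": -0.0065,"spin": -0.1088,"gripper": 0}

```text
time_s: 1.13
tcp_pos: [0.4375, 0.4065, 0.2374]
ee_rot: [-2.066, -2.367, 0.0]
force: [0.3, 0.8, 0.3]
width: 1.0
grip_force: 0.0
```

carry_out:
  steps:
    - {"dx": 0.0252,"dy": -0.0111,"dz": -0.0065,"spin": -0.1088,"gripper": 0}
    - {"dx": 0.0252,"dy": -0.0111,"dz": -0.0065,"spin": -0.1088,"gripper": 0}
    - {"dx": 0.0252,"dy": -0.0111,"dz": -0.0065,"spin": -0.1088,"gripper": 0}
    - {"dx": 0.0252,"dy": -0.0111,"dz": -0.0065,"spin": -0.1088,"gripper": 0}
    - {"dx": 0.0252,"dy": -0.0111,"dz": -0.0065,"spin": -0.1088,"gripper": 0}

```text
time_s: 1.55
tcp_pos: [0.5635, 0.351, 0.2047]
ee_rot: [-2.626, -1.725, 0.0]
force: [-0.1, 0.9, 0.3]
width: 0.998
grip_force: 0.0
```

carry_out:
  steps:
    - {"gripper": 0}
    - {"gripper": 0}

```text
$.steps[0]: bad value
```

```bash
cat >> h.py <<'E'
from scipy.spatial.transform import Rotation as R
def st():
    s=read_state(); M=R.from_rotvec(s["ee_rot"]).as_matrix(); y=M[:,1]
    print("t",round(s["time_s"],2),"tcp",np.round(s["tcp_pos"],4),"yyaw",round(float(np.arctan2(y[1],y[0])),4),"z",np.round(M[:,2],3),"F",np.round(s["force"],2),"M",np.round(s["moment"],2),"w",round(s["width"],3),"g",round(s["grip_force"],1),"q",np.round(s["joint_positions"],2)); return s
E
python3 -c "from h import *;st()"
```

```text
t 1.55 tcp [0.5635 0.351  0.2047] yyaw -0.4085 z [-0. -0. -1.] F [-0.12  0.86  0.28] M [-0.05  0.07  0.01] w 0.998 g 0.0 q [0.39 0.53 1.37 0.   1.24 0.8 ]
```

carry_out:
  steps:
    - {"dx": -0.001,"dy": 0,"dz": -0.024,"spin": 0.005,"gripper": 0}
    - {"dx": 0,"dy": 0,"dz": -0.024,"spin": 0,"gripper": 0}
    - {"dx": 0,"dy": 0,"dz": -0.024,"spin": 0,"gripper": 0}
    - {"dx": 0,"dy": 0,"dz": -0.0237,"spin": 0,"gripper": 0}
    - {"dx": 0,"dy": 0,"dz": 0,"spin": 0,"gripper": 0}

```text
time_s: 1.97
tcp_pos: [0.5585, 0.3503, 0.104]
ee_rot: [-2.615, -1.737, 0.015]
force: [-1.1, -0.6, -0.6]
width: 1.004
grip_force: 0.0
```

Run:
```python
from h import *
st();S,T=get_image("scene"),get_image("top")
cv2.imwrite("pics/g.png",np.hstack([cv2.resize(S["image"][170:250,345:425,::-1],(400,400),interpolation=2),cv2.resize(T["image"][150:230,210:290,::-1],(400,400),interpolation=2)]))
```

```text
t 1.97 tcp [0.5585 0.3503 0.104 ] yyaw -0.3983 z [-0.009 -0.004 -1.   ] F [-1.13 -0.57 -0.57] M [-0.04  0.18 -0.02] w 1.004 g 0.0 q [ 0.39  0.63  1.47 -0.    1.05  0.79]
```

View pics/g.png

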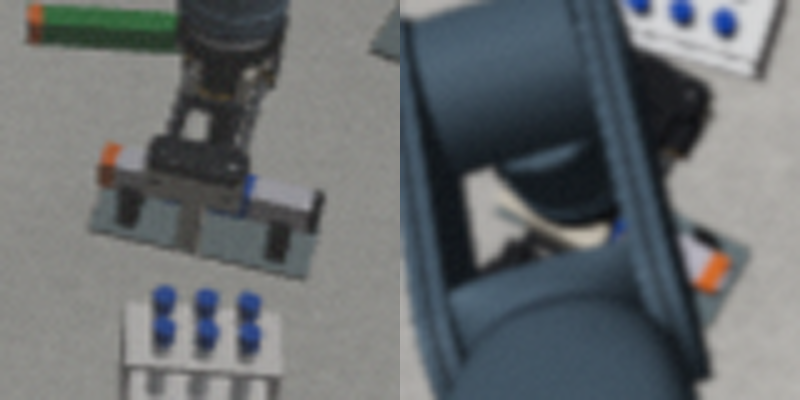

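The fingers straddle the bar at the blue zone, between the saddles and clear of the rack. I close the grip.

carry_out:
  newtons: 40
  steps:
    - {"dx": 0,"dy": 0,"dz": 0,"spin": 0,"gripper": 0.4}
    - {"dx": 0,"dy": 0,"dz": 0,"spin": 0,"gripper": 0.6}
    - {"dx": 0,"dy": 0,"dz": 0,"spin": 0,"gripper": 0.8}
    - {"dx": 0,"dy": 0,"dz": 0,"spin": 0,"gripper": 1}
    - {"dx": 0,"dy": 0,"dz": 0,"spin": 0,"gripper": 1}

```text
time_s: 2.48
tcp_pos: [0.5617, 0.3519, 0.1106]
ee_rot: [2.616, 1.738, 0.002]
force: [0.2, 0.3, -0.1]
width: 0.693
grip_force: 0.0
```

carry_out:
  steps:
    - {"dx": 0,"dy": 0,"dz": 0,"spin": 0,"gripper": 1}
    - {"dx": 0,"dy": 0,"dz": 0,"spin": 0,"gripper": 1}
    - {"dx": 0,"dy": 0,"dz": 0,"spin": 0,"gripper": 1}
    - {"dx": 0,"dy": 0,"dz": 0,"spin": 0,"gripper": 1}
    - {"dx": 0,"dy": 0,"dz": 0,"spin": 0,"gripper": 1}

```text
time_s: 2.9
tcp_pos: [0.5613, 0.3517, 0.1095]
ee_rot: [-2.617, -1.738, 0.0]
force: [-1.0, -0.8, 0.2]
width: 0.331
grip_force: 0.0
```

```bash
python3 -c "from h import *;st()"
```

```text
t 2.9 tcp [0.5613 0.3517 0.1095] yyaw -0.398 z [-0. -0. -1.] F [-1.02 -0.78  0.21] M [-0.03  0.15 -0.03] w 0.331 g 0.0 q [ 0.39  0.62  1.46 -0.    1.05  0.79]
```

carry_out:
  steps:
    - {"dx": 0,"dy": 0,"dz": 0,"spin": 0,"gripper": 1}
    - {"dx": 0,"dy": 0,"dz": 0,"spin": 0,"gripper": 1}
    - {"dx": 0,"dy": 0,"dz": 0,"spin": 0,"gripper": 1}
    - {"dx": 0,"dy": 0,"dz": 0,"spin": 0,"gripper": 1}
    - {"dx": 0,"dy": 0,"dz": 0,"spin": 0,"gripper": 1}

```text
time_s: 3.32
tcp_pos: [0.5615, 0.3516, 0.1095]
ee_rot: [2.617, 1.738, 0.0]
force: [1.3, -1.1, -0.2]
width: 0.257
grip_force: 40.0
```

```bash
python3 -c "from h import *;st()"
```

```text
t 3.32 tcp [0.5615 0.3516 0.1095] yyaw -0.398 z [ 0. -0. -1.] F [ 1.29 -1.06 -0.19] M [-0.1  -0.09 -0.01] w 0.257 g 40.0 q [ 0.39  0.62  1.46 -0.    1.05  0.79]
```

The bar is gripped (40 N, width 24 mm). I lift it and carry it to a point about 35 mm beyond the stub tip, staying high.

carry_out:
  steps:
    - {"dx": 0,"dy": 0,"dz": 0.008,"spin": 0,"gripper": 1}
    - {"dx": 0,"dy": 0,"dz": 0.018,"spin": 0,"gripper": 1}
    - {"dx": 0,"dy": 0,"dz": 0.022,"spin": 0,"gripper": 1}
    - {"dx": 0,"dy": 0,"dz": 0.022,"spin": 0,"gripper": 1}
    - {"dx": 0,"dy": 0,"dz": 0.01,"spin": 0,"gripper": 1}

```text
time_s: 3.73
tcp_pos: [0.5619, 0.3522, 0.1927]
ee_rot: [2.616, 1.738, 0.005]
force: [1.6, 0.9, -1.1]
width: 0.254
grip_force: 40.0
```

carry_out:
  steps:
    - {"dx": 0.003,"dy": -0.012,"dz": 0,"spin": -0.004,"gripper": 1}
    - {"dx": 0.006,"dy": -0.024,"dz": 0,"spin": -0.004,"gripper": 1}
    - {"dx": 0.007,"dy": -0.028,"dz": 0,"spin": -0.004,"gripper": 1}
    - {"dx": 0.007,"dy": -0.028,"dz": 0,"spin": -0.004,"gripper": 1}
    - {"dx": 0.007,"dy": -0.028,"dz": 0,"spin": -0.004,"gripper": 1}

```text
time_s: 4.15
tcp_pos: [0.5905, 0.2297, 0.1878]
ee_rot: [-2.633, -1.712, 0.005]
force: [0.0, 0.5, -2.7]
width: 0.255
grip_force: 40.0
```

carry_out:
  steps:
    - {"dx": 0.007,"dy": -0.028,"dz": 0,"spin": -0.004,"gripper": 1}
    - {"dx": 0.007,"dy": -0.028,"dz": 0,"spin": -0.004,"gripper": 1}
    - {"dx": 0.007,"dy": -0.028,"dz": 0,"spin": -0.004,"gripper": 1}
    - {"dx": 0.007,"dy": -0.028,"dz": 0,"spin": -0.004,"gripper": 1}
    - {"dx": 0.007,"dy": -0.028,"dz": 0,"spin": -0.004,"gripper": 1}

```text
time_s: 4.57
tcp_pos: [0.6254, 0.0894, 0.1878]
ee_rot: [-2.65, -1.684, 0.004]
force: [1.3, 0.6, -3.2]
width: 0.253
grip_force: 40.0
```

carry_out:
  steps:
    - {"dx": 0.008,"dy": -0.03,"dz": -0.01,"spin": -0.004,"gripper": 1}
    - {"dx": 0.008,"dy": -0.03,"dz": -0.015,"spin": -0.004,"gripper": 1}
    - {"dx": 0.006,"dy": -0.024,"dz": -0.015,"spin": -0.003,"gripper": 1}
    - {"dx": 0.004,"dy": -0.016,"dz": -0.015,"spin": -0.002,"gripper": 1}
    - {"dx": 0.005,"dy": 0.005,"dz": -0.005,"spin": 0,"gripper": 1}

```text
time_s: 4.98
tcp_pos: [0.6555, -0.0081, 0.1253]
ee_rot: [-2.663, -1.661, 0.009]
force: [-0.9, 0.2, -4.3]
width: 0.255
grip_force: 40.0
```

carry_out:
  steps:
    - {"dx": 0,"dy": 0,"dz": 0,"spin": 0,"gripper": 1}
    - {"dx": 0,"dy": 0,"dz": 0,"spin": 0,"gripper": 1}
    - {"dx": 0,"dy": 0,"dz": 0,"spin": 0,"gripper": 1}
    - {"dx": 0,"dy": 0,"dz": 0,"spin": 0,"gripper": 1}

```text
time_s: 5.32
tcp_pos: [0.6574, -0.0021, 0.1303]
ee_rot: [2.66, 1.67, 0.001]
force: [0.1, 0.2, -2.7]
width: 0.252
grip_force: 40.0
```

Run:
```python
from h import *
st();S,T=get_image("scene"),get_image("top")
cv2.imwrite("pics/a.png",np.hstack([cv2.resize(S["image"][180:240,230:290,::-1],(400,400),interpolation=2),cv2.resize(T["image"][170:230,360:420,::-1],(400,400),interpolation=2)]))
for c in("orange","red"):
    print(c,blobs(S,c,(230,180,330,240)),blobs(T,c,(340,150,430,230)))
```

```text
t 5.32 tcp [ 0.6574 -0.0021  0.1303] yyaw -0.4493 z [ 0.001 -0.    -1.   ] F [ 0.12  0.2  -2.68] M [-0.01  0.09 -0.03] w 0.252 g 40.0 q [-0.17  0.59  1.46  0.    1.09  0.28]
orange [] []
red [(9, [251.44, 213.44], [20, 32, 4, 5])] [(17, [405.0, 201.0], [63, 49, 5, 5])]
```

View pics/a.png

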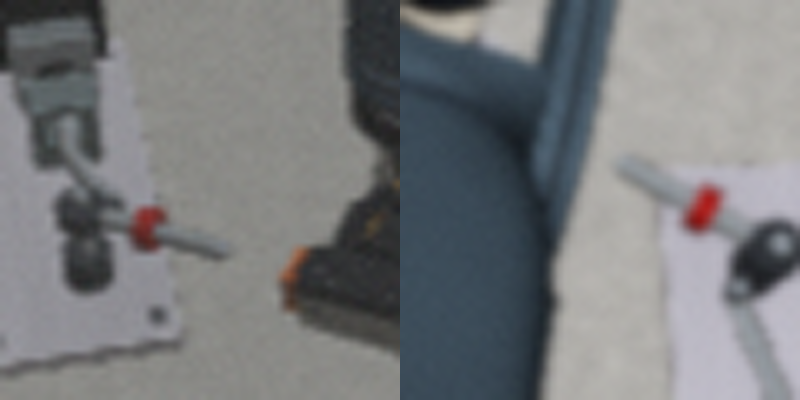

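In the scene view the mouth centre (crop 292,278) is about 1 px below the extended stub axis (crop y about 270). That agrees with the computed 6 mm lateral overshoot. I correct this and close most of the gap.

carry_out:
  steps:
    - {"dx": -0.0054,"dy": 0.0026,"dz": -0.0008,"spin": 0,"gripper": 1}
    - {"dx": -0.0035,"dy": -0.0072,"dz": 0,"spin": 0,"gripper": 1}
    - {"dx": -0.0035,"dy": -0.0072,"dz": 0,"spin": 0,"gripper": 1}
    - {"dx": -0.0035,"dy": -0.0072,"dz": 0,"spin": 0,"gripper": 1}
    - {"dx": -0.0035,"dy": -0.0072,"dz": 0,"spin": 0,"gripper": 1}

```text
time_s: 5.83
tcp_pos: [0.6375, -0.0305, 0.1289]
ee_rot: [2.662, 1.668, -0.0]
force: [0.1, -0.2, -3.8]
width: 0.259
grip_force: 40.0
```

carry_out:
  steps:
    - {"dx": 0,"dy": 0,"dz": 0,"spin": 0,"gripper": 1}
    - {"dx": 0,"dy": 0,"dz": 0,"spin": 0,"gripper": 1}
    - {"dx": 0,"dy": 0,"dz": 0,"spin": 0,"gripper": 1}
    - {"dx": 0,"dy": 0,"dz": 0,"spin": 0,"gripper": 1}
    - {"dx": 0,"dy": 0,"dz": 0,"spin": 0,"gripper": 1}

```text
time_s: 6.25
tcp_pos: [0.6381, -0.0293, 0.1287]
ee_rot: [-2.662, -1.669, -0.0]
force: [-0.4, 0.1, -2.6]
width: 0.255
grip_force: 40.0
```

Run:
```python
from h import *
st();S,T=get_image("scene"),get_image("top")
cv2.imwrite("pics/b.png",np.hstack([cv2.resize(S["image"][190:235,240:285,::-1],(400,400),interpolation=2),cv2.resize(T["image"][170:230,360:420,::-1],(400,400),interpolation=2)]))
```

```text
t 6.25 tcp [ 0.6381 -0.0293  0.1287] yyaw -0.4507 z [ 0.  0. -1.] F [-0.42  0.1  -2.61] M [-0.01  0.12 -0.  ] w 0.255 g 40.0 q [-0.22  0.57  1.52  0.    1.06  0.23]
```

View pics/b.png

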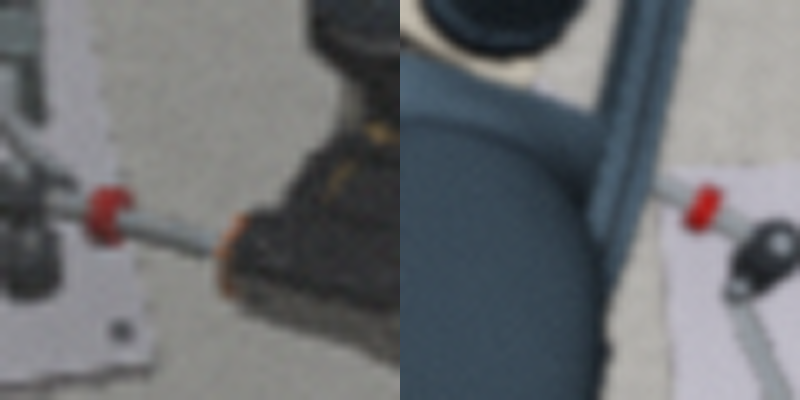

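The mouth stands just short of the tip, within about half a pixel of the stub axis. I advance slowly, watching the force.

carry_out:
  steps:
    - {"dx": -0.0012,"dy": -0.0025,"dz": 0,"spin": 0,"gripper": 1}
    - {"dx": -0.0012,"dy": -0.0025,"dz": 0,"spin": 0,"gripper": 1}
    - {"dx": -0.0012,"dy": -0.0025,"dz": 0,"spin": 0,"gripper": 1}
    - {"dx": -0.0012,"dy": -0.0025,"dz": 0,"spin": 0,"gripper": 1}

```text
time_s: 6.68
tcp_pos: [0.633, -0.0398, 0.1287]
ee_rot: [2.662, 1.669, -0.0]
force: [-0.8, -0.8, -2.9]
width: 0.254
grip_force: 40.0
```

```bash
python3 -c "from h import *;st()"
```

```text
t 6.68 tcp [ 0.633  -0.0398  0.1287] yyaw -0.4509 z [-0. -0. -1.] F [-0.79 -0.83 -2.86] M [-0.12  0.09  0.09] w 0.254 g 40.0 q [-0.24  0.56  1.53 -0.    1.05  0.21]
```

carry_out:
  steps:
    - {"dx": -0.0009,"dy": -0.0018,"dz": 0,"spin": 0,"gripper": 1}
    - {"dx": -0.0009,"dy": -0.0018,"dz": 0,"spin": 0,"gripper": 1}
    - {"dx": 0,"dy": 0,"dz": 0,"spin": 0,"gripper": 1}

```text
time_s: 6.93
tcp_pos: [0.6311, -0.0436, 0.1288]
ee_rot: [2.662, 1.668, -0.0]
force: [-0.0, 0.2, -3.5]
width: 0.255
grip_force: 40.0
```

```bash
python3 -c "from h import *;st()"
```

```text
t 6.93 tcp [ 0.6311 -0.0436  0.1288] yyaw -0.4515 z [-0. -0. -1.] F [-0.03  0.2  -3.51] M [-0.08  0.1  -0.07] w 0.255 g 40.0 q [-0.24  0.56  1.53 -0.    1.05  0.21]
```

carry_out:
  steps:
    - {"dx": -0.0009,"dy": -0.0019,"dz": 0,"spin": 0,"gripper": 1}
    - {"dx": -0.0009,"dy": -0.0018,"dz": 0,"spin": 0,"gripper": 1}
    - {"dx": -0.0009,"dy": -0.0018,"dz": 0,"spin": 0,"gripper": 1}
    - {"dx": -0.0009,"dy": -0.0018,"dz": 0,"spin": 0,"gripper": 1}
    - {"dx": 0,"dy": 0,"dz": 0,"spin": 0,"gripper": 1}

```text
time_s: 7.35
tcp_pos: [0.6276, -0.0508, 0.1287]
ee_rot: [2.662, 1.668, -0.0]
force: [0.5, -0.6, -3.0]
width: 0.255
grip_force: 40.0
```

Run:
```python
from h import *
st();S,T=get_image("scene"),get_image("top")
cv2.imwrite("pics/c.png",np.hstack([cv2.resize(S["image"][190:235,230:275,::-1],(400,400),interpolation=2),cv2.resize(T["image"][180:225,380:425,::-1],(400,400),interpolation=2)]))
```

```text
t 7.35 tcp [ 0.6276 -0.0508  0.1287] yyaw -0.4513 z [-0. -0. -1.] F [ 0.47 -0.56 -2.99] M [ 0.    0.05 -0.02] w 0.255 g 40.0 q [-0.26  0.55  1.54 -0.    1.05  0.19]
```

View pics/c.png

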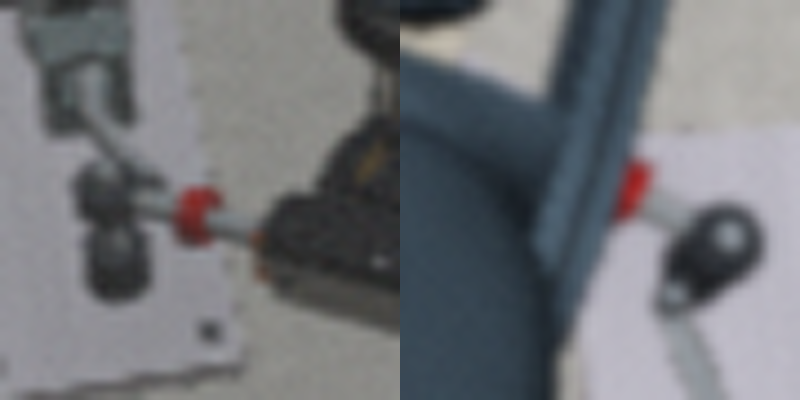

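The stub is inside the mouth (crop 262,245), with about 17 mm left to the collar face (crop 218,218) and no contact force. I keep going, and slow down at the end.

carry_out:
  steps:
    - {"dx": -0.0009,"dy": -0.0018,"dz": 0,"spin": 0,"gripper": 1}
    - {"dx": -0.0009,"dy": -0.0018,"dz": 0,"spin": 0,"gripper": 1}
    - {"dx": -0.0009,"dy": -0.0018,"dz": 0,"spin": 0,"gripper": 1}
    - {"dx": -0.0009,"dy": -0.0018,"dz": 0,"spin": 0,"gripper": 1}
    - {"dx": 0,"dy": 0,"dz": 0,"spin": 0,"gripper": 1}

```text
time_s: 7.87
tcp_pos: [0.6239, -0.058, 0.1287]
ee_rot: [2.662, 1.668, -0.0]
force: [-0.3, -0.0, -2.5]
width: 0.256
grip_force: 40.0
```

carry_out:
  steps:
    - {"dx": -0.0009,"dy": -0.0018,"dz": 0,"spin": 0,"gripper": 1}
    - {"dx": -0.0009,"dy": -0.0018,"dz": 0,"spin": 0,"gripper": 1}
    - {"dx": 0,"dy": 0,"dz": 0,"spin": 0,"gripper": 1}

```text
time_s: 8.12
tcp_pos: [0.6222, -0.0616, 0.1288]
ee_rot: [2.662, 1.668, -0.0]
force: [-0.1, -0.4, -3.2]
width: 0.255
grip_force: 40.0
```

```bash
python3 -c "from h import *;st()"
```

```text
t 8.12 tcp [ 0.6222 -0.0616  0.1288] yyaw -0.4512 z [-0. -0. -1.] F [-0.12 -0.41 -3.16] M [-0.09  0.09 -0.01] w 0.255 g 40.0 q [-0.28  0.55  1.55 -0.    1.04  0.17]
```

carry_out:
  steps:
    - {"dx": -0.0004,"dy": -0.0009,"dz": 0,"spin": 0,"gripper": 1}
    - {"dx": -0.0005,"dy": -0.0009,"dz": 0,"spin": 0,"gripper": 1}

```text
time_s: 8.28
tcp_pos: [0.6214, -0.063, 0.1287]
ee_rot: [-2.662, -1.669, -0.0]
force: [-0.4, 0.4, -3.1]
width: 0.255
grip_force: 40.0
```

carry_out:
  steps:
    - {"dx": -0.0004,"dy": -0.0009,"dz": 0,"spin": 0,"gripper": 1}
    - {"dx": -0.0005,"dy": -0.0009,"dz": 0,"spin": 0,"gripper": 1}

```text
time_s: 8.45
tcp_pos: [0.6205, -0.0648, 0.1287]
ee_rot: [-2.662, -1.669, -0.0]
force: [-0.2, -0.2, -2.1]
width: 0.25
grip_force: 40.0
```

carry_out:
  steps:
    - {"dx": -0.0004,"dy": -0.0009,"dz": 0,"spin": 0,"gripper": 1}
    - {"dx": 0,"dy": 0,"dz": 0,"spin": 0,"gripper": 1}

```text
time_s: 8.62
tcp_pos: [0.6201, -0.0659, 0.1287]
ee_rot: [-2.662, -1.668, 0.0]
force: [0.7, 0.5, -3.2]
width: 0.254
grip_force: 40.0
```

carry_out:
  steps:
    - {"dx": -0.0004,"dy": -0.0008,"dz": 0,"spin": 0,"gripper": 1}
    - {"dx": -0.0003,"dy": -0.0006,"dz": 0,"spin": 0,"gripper": 1}

```text
time_s: 8.78
tcp_pos: [0.6194, -0.0671, 0.1288]
ee_rot: [-2.662, -1.669, 0.0]
force: [1.0, -0.2, -2.9]
width: 0.254
grip_force: 40.0
```

carry_out:
  steps:
    - {"dx": -0.0004,"dy": -0.0008,"dz": 0,"spin": 0,"gripper": 1}
    - {"dx": 0,"dy": 0,"dz": 0,"spin": 0,"gripper": 1}

```text
time_s: 8.95
tcp_pos: [0.619, -0.068, 0.1287]
ee_rot: [2.662, 1.668, -0.0]
force: [0.3, 0.7, -2.5]
width: 0.256
grip_force: 40.0
```

carry_out:
  steps:
    - {"dx": -0.0004,"dy": -0.0008,"dz": 0,"spin": 0,"gripper": 1}
    - {"dx": 0,"dy": 0,"dz": 0,"spin": 0,"gripper": 1}

```text
time_s: 9.12
tcp_pos: [0.6186, -0.0688, 0.1288]
ee_rot: [2.662, 1.668, -0.0]
force: [-0.5, -0.9, -3.7]
width: 0.257
grip_force: 40.0
```

carry_out:
  steps:
    - {"dx": -0.0003,"dy": -0.0007,"dz": 0,"spin": 0,"gripper": 1}
    - {"dx": 0,"dy": 0,"dz": 0,"spin": 0,"gripper": 1}

```text
time_s: 9.28
tcp_pos: [0.6183, -0.0695, 0.1287]
ee_rot: [-2.662, -1.668, 0.0]
force: [-0.4, -0.1, -3.4]
width: 0.255
grip_force: 40.0
```

carry_out:
  steps:
    - {"dx": -0.0003,"dy": -0.0007,"dz": 0,"spin": 0,"gripper": 1}
    - {"dx": 0,"dy": 0,"dz": 0,"spin": 0,"gripper": 1}

```text
time_s: 9.45
tcp_pos: [0.618, -0.0702, 0.1288]
ee_rot: [2.662, 1.668, -0.0]
force: [-0.0, 0.3, -3.2]
width: 0.254
grip_force: 40.0
```

carry_out:
  steps:
    - {"dx": -0.0003,"dy": -0.0007,"dz": 0,"spin": 0,"gripper": 1}
    - {"dx": 0,"dy": 0,"dz": 0,"spin": 0,"gripper": 1}

```text
time_s: 9.62
tcp_pos: [0.6177, -0.0709, 0.1288]
ee_rot: [2.662, 1.668, -0.0]
force: [0.2, -0.1, -3.9]
width: 0.256
grip_force: 40.0
```

carry_out:
  steps:
    - {"dx": -0.0003,"dy": -0.0007,"dz": 0,"spin": 0,"gripper": 1}
    - {"dx": 0,"dy": 0,"dz": 0,"spin": 0,"gripper": 1}

```text
time_s: 9.78
tcp_pos: [0.6174, -0.0716, 0.1287]
ee_rot: [2.662, 1.668, -0.0]
force: [0.1, 0.4, -3.8]
width: 0.254
grip_force: 40.0
```

carry_out:
  steps:
    - {"dx": -0.0003,"dy": -0.0007,"dz": 0,"spin": 0,"gripper": 1}
    - {"dx": 0,"dy": 0,"dz": 0,"spin": 0,"gripper": 1}

```text
time_s: 9.95
tcp_pos: [0.6171, -0.0723, 0.1288]
ee_rot: [2.662, 1.668, 0.0]
force: [0.6, 0.7, -2.6]
width: 0.257
grip_force: 40.0
```

carry_out:
  steps:
    - {"dx": -0.0003,"dy": -0.0007,"dz": 0,"spin": 0,"gripper": 1}
    - {"dx": 0,"dy": 0,"dz": 0,"spin": 0,"gripper": 1}

```text
time_s: 10.12
tcp_pos: [0.6169, -0.0727, 0.1288]
ee_rot: [-2.662, -1.668, -0.001]
force: [0.2, 1.8, -2.5]
width: 0.251
grip_force: 40.0
```

carry_out:
  steps:
    - {"dx": -0.0002,"dy": -0.0005,"dz": 0,"spin": 0,"gripper": 1}
    - {"dx": 0,"dy": 0,"dz": 0,"spin": 0,"gripper": 1}

```text
time_s: 10.28
tcp_pos: [0.6169, -0.0728, 0.1289]
ee_rot: [-2.661, -1.668, -0.002]
force: [2.2, 4.6, -3.4]
width: 0.254
grip_force: 40.0
```

carry_out:
  steps:
    - {"dx": 0,"dy": 0,"dz": 0,"spin": 0,"gripper": 1}

```text
time_s: 10.37
tcp_pos: [0.6168, -0.0728, 0.1288]
ee_rot: [-2.661, -1.668, -0.001]
force: [1.3, 4.0, -3.2]
width: 0.254
grip_force: 40.0
```

```bash
python3 -c "from h import *;st()"
```

```text
t 10.37 tcp [ 0.6168 -0.0728  0.1288] yyaw -0.4509 z [ 0.001  0.001 -1.   ] F [ 1.35  4.02 -3.2 ] M [ 0.74 -0.16 -0.04] w 0.254 g 40.0 q [-0.3   0.54  1.56  0.    1.04  0.15]
```

Contact is felt: about 5 N along the stub, and the advance has stopped. I now work out the arc about the pivot, backing off 0.5 mm.

Run:
```python
import numpy as np
P=np.array([.5591,-.1921]);f0=1.1199
p=P+.1330*np.array([np.cos(f0),np.sin(f0)]);print(p)
q=lambda t:P+.1330*np.array([np.cos(f0+t),np.sin(f0+t)])
for i in range(28): print(i,np.round((q(.04*(i+1))-q(.04*i))*1000,1))
```

```text
[ 0.61705774 -0.07239244]
0 [-4.8  2.2]
1 [-4.9  2. ]
2 [-5.   1.8]
3 [-5.1  1.6]
4 [-5.1  1.4]
5 [-5.2  1.2]
6 [-5.2  1. ]
7 [-5.3  0.8]
8 [-5.3  0.6]
9 [-5.3  0.4]
10 [-5.3  0.2]
11 [-5.3 -0. ]
12 [-5.3 -0.3]
13 [-5.3 -0.5]
14 [-5.3 -0.7]
15 [-5.2 -0.9]
16 [-5.2 -1.1]
17 [-5.2 -1.3]
18 [-5.1 -1.5]
19 [-5.  -1.7]
20 [-5.  -1.9]
21 [-4.9 -2.1]
22 [-4.8 -2.3]
23 [-4.7 -2.5]
24 [-4.6 -2.7]
25 [-4.5 -2.9]
26 [-4.4 -3. ]
27 [-4.2 -3.2]
```

carry_out:
  newtons: 50
  steps:
    - {"dx": 0.0004,"dy": 0.0009,"dz": 0,"spin": 0,"gripper": 1}
    - {"dx": -0.0024,"dy": 0.0011,"dz": 0,"spin": 0.02,"gripper": 1}
    - {"dx": -0.0024,"dy": 0.0011,"dz": 0,"spin": 0.02,"gripper": 1}
    - {"dx": -0.0049,"dy": 0.002,"dz": 0,"spin": 0.04,"gripper": 1}
    - {"dx": 0,"dy": 0,"dz": 0,"spin": 0,"gripper": 1}

```text
time_s: 10.78
tcp_pos: [0.6065, -0.0682, 0.1288]
ee_rot: [-2.59, -1.777, 0.001]
force: [1.2, 0.9, -2.7]
width: 0.254
grip_force: 50.0
```

```bash
python3 -c "from h import *;st()"
```

```text
t 10.78 tcp [ 0.6065 -0.0682  0.1288] yyaw -0.3683 z [-0.001 -0.    -1.   ] F [ 1.17  0.86 -2.69] M [ 0.11 -0.11  0.05] w 0.254 g 50.0 q [-0.29  0.52  1.59 -0.    1.03  0.07]
```

carry_out:
  steps:
    - {"dx": -0.005,"dy": 0.0018,"dz": 0,"spin": 0.04,"gripper": 1}
    - {"dx": -0.0051,"dy": 0.0016,"dz": 0,"spin": 0.04,"gripper": 1}
    - {"dx": -0.0051,"dy": 0.0014,"dz": 0,"spin": 0.04,"gripper": 1}
    - {"dx": 0,"dy": 0,"dz": 0,"spin": 0,"gripper": 1}

```text
time_s: 11.12
tcp_pos: [0.5919, -0.0636, 0.1289]
ee_rot: [2.48, 1.927, 0.0]
force: [2.8, 1.3, -4.5]
width: 0.254
grip_force: 50.0
```

```bash
python3 -c "from h import *;st()"
```

```text
t 11.12 tcp [ 0.5919 -0.0636  0.1289] yyaw -0.2497 z [ 0.001 -0.    -1.   ] F [ 2.78  1.35 -4.46] M [ 0.18 -0.38  0.13] w 0.254 g 50.0 q [-0.29  0.5   1.63 -0.    1.01 -0.04]
```

carry_out:
  steps:
    - {"dx": -0.0052,"dy": 0.0012,"dz": 0,"spin": 0.04,"gripper": 1}
    - {"dx": -0.0052,"dy": 0.001,"dz": 0,"spin": 0.04,"gripper": 1}
    - {"dx": -0.0053,"dy": 0.0008,"dz": 0,"spin": 0.04,"gripper": 1}
    - {"dx": -0.0053,"dy": 0.0006,"dz": 0,"spin": 0.04,"gripper": 1}
    - {"dx": 0,"dy": 0,"dz": 0,"spin": 0,"gripper": 1}

```text
time_s: 11.53
tcp_pos: [0.5719, -0.0602, 0.1291]
ee_rot: [2.319, 2.117, 0.002]
force: [5.3, 1.6, -4.9]
width: 0.253
grip_force: 50.0
```

```bash
python3 -c "from h import *;st()"
```

```text
t 11.53 tcp [ 0.5719 -0.0602  0.1291] yyaw -0.091 z [ 0.003 -0.001 -1.   ] F [ 5.27  1.6  -4.93] M [ 0.31 -0.9   0.16] w 0.253 g 50.0 q [-0.3   0.47  1.69  0.    0.98 -0.21]
```

carry_out:
  steps:
    - {"dx": -0.0053,"dy": 0.0004,"dz": 0,"spin": 0.04,"gripper": 1}
    - {"dx": -0.0053,"dy": 0.0002,"dz": 0,"spin": 0.04,"gripper": 1}
    - {"dx": -0.0053,"dy": 0,"dz": 0,"spin": 0.04,"gripper": 1}
    - {"dx": -0.0053,"dy": -0.0003,"dz": 0,"spin": 0.04,"gripper": 1}
    - {"dx": 0,"dy": 0,"dz": 0,"spin": 0,"gripper": 1}

```text
time_s: 11.95
tcp_pos: [0.5511, -0.06, 0.1292]
ee_rot: [2.142, 2.294, 0.003]
force: [6.2, 1.6, -6.7]
width: 0.254
grip_force: 50.0
```

```bash
python3 -c "from h import *;st()"
```

```text
t 11.95 tcp [ 0.5511 -0.06    0.1292] yyaw 0.0689 z [ 0.003 -0.001 -1.   ] F [ 6.17  1.59 -6.72] M [ 0.39 -1.02  0.33] w 0.254 g 50.0 q [-0.31  0.44  1.74  0.    0.96 -0.38]
```

carry_out:
  steps:
    - {"dx": -0.0053,"dy": -0.0005,"dz": 0,"spin": 0.04,"gripper": 1}
    - {"dx": -0.0053,"dy": -0.0007,"dz": 0,"spin": 0.04,"gripper": 1}
    - {"dx": -0.0052,"dy": -0.0009,"dz": 0,"spin": 0.04,"gripper": 1}
    - {"dx": -0.0052,"dy": -0.0011,"dz": 0,"spin": 0.04,"gripper": 1}
    - {"dx": 0,"dy": 0,"dz": 0,"spin": 0,"gripper": 1}

```text
time_s: 12.37
tcp_pos: [0.5296, -0.0633, 0.1291]
ee_rot: [1.952, 2.459, 0.001]
force: [5.0, 1.9, -5.0]
width: 0.255
grip_force: 50.0
```

```bash
python3 -c "from h import *;st()"
```

```text
t 12.37 tcp [ 0.5296 -0.0633  0.1291] yyaw 0.2287 z [ 0.002 -0.001 -1.   ] F [ 4.96  1.85 -4.98] M [ 0.32 -0.7   0.37] w 0.255 g 50.0 q [-0.33  0.41  1.79 -0.    0.94 -0.56]
```

carry_out:
  steps:
    - {"dx": -0.0052,"dy": -0.0013,"dz": 0,"spin": 0.04,"gripper": 1}
    - {"dx": -0.0051,"dy": -0.0015,"dz": 0,"spin": 0.04,"gripper": 1}
    - {"dx": -0.005,"dy": -0.0017,"dz": 0,"spin": 0.04,"gripper": 1}
    - {"dx": 0,"dy": 0,"dz": 0,"spin": 0,"gripper": 1}

```text
time_s: 12.7
tcp_pos: [0.5131, -0.0677, 0.1288]
ee_rot: [-1.803, -2.571, 0.002]
force: [-0.5, -1.1, -2.6]
width: 0.252
grip_force: 50.0
```

```bash
python3 -c "from h import *;st()"
```

```text
t 12.7 tcp [ 0.5131 -0.0677  0.1288] yyaw 0.3477 z [-0.001 -0.    -1.   ] F [-0.48 -1.06 -2.6 ] M [-0.04  0.05  0.01] w 0.252 g 50.0 q [-0.35  0.39  1.83 -0.    0.92 -0.69]
```

The force has gone to zero at a swing of 0.80, so the dead point is near. I continue gently to the stop.

carry_out:
  steps:
    - {"dx": -0.005,"dy": -0.0019,"dz": 0,"spin": 0.04,"gripper": 1}
    - {"dx": -0.0049,"dy": -0.0021,"dz": 0,"spin": 0.04,"gripper": 1}
    - {"dx": 0,"dy": 0,"dz": 0,"spin": 0,"gripper": 1}

```text
time_s: 12.95
tcp_pos: [0.5022, -0.0718, 0.1284]
ee_rot: [-1.699, -2.639, 0.004]
force: [-3.9, -2.5, -3.6]
width: 0.254
grip_force: 50.0
```

```bash
python3 -c "from h import *;st()"
```

```text
t 12.95 tcp [ 0.5022 -0.0718  0.1284] yyaw 0.4271 z [-0.004 -0.    -1.   ] F [-3.93 -2.5  -3.6 ] M [-0.56  0.59 -0.19] w 0.254 g 50.0 q [-0.36  0.37  1.85 -0.    0.92 -0.79]
```

carry_out:
  steps:
    - {"dx": -0.0024,"dy": -0.0011,"dz": 0,"spin": 0.02,"gripper": 1}
    - {"dx": -0.0024,"dy": -0.0012,"dz": 0,"spin": 0.02,"gripper": 1}
    - {"dx": 0,"dy": 0,"dz": 0,"spin": 0,"gripper": 1}

```text
time_s: 13.2
tcp_pos: [0.4982, -0.0737, 0.1285]
ee_rot: [-1.644, -2.675, 0.001]
force: [-3.6, -1.8, -3.3]
width: 0.258
grip_force: 50.0
```

```bash
python3 -c "from h import *;st()"
```

```text
t 13.2 tcp [ 0.4982 -0.0737  0.1285] yyaw 0.4689 z [-0.002  0.    -1.   ] F [-3.58 -1.77 -3.27] M [-0.38  0.64 -0.2 ] w 0.258 g 50.0 q [-0.37  0.37  1.86 -0.    0.91 -0.84]
```

carry_out:
  steps:
    - {"dx": -0.0023,"dy": -0.0012,"dz": 0,"spin": 0.02,"gripper": 1}
    - {"dx": 0,"dy": 0,"dz": 0,"spin": 0,"gripper": 1}

```text
time_s: 13.37
tcp_pos: [0.4969, -0.0748, 0.1289]
ee_rot: [1.616, 2.693, 0.001]
force: [-0.1, -0.3, -3.3]
width: 0.256
grip_force: 50.0
```

carry_out:
  steps:
    - {"dx": -0.0023,"dy": -0.0013,"dz": 0,"spin": 0.02,"gripper": 1}
    - {"dx": 0,"dy": 0,"dz": 0,"spin": 0,"gripper": 1}

```text
time_s: 13.53
tcp_pos: [0.4946, -0.0761, 0.129]
ee_rot: [1.588, 2.71, 0.001]
force: [-0.4, -0.1, -3.5]
width: 0.257
grip_force: 50.0
```

```bash
python3 -c "from h import *;st()"
```

```text
t 13.53 tcp [ 0.4946 -0.0761  0.129 ] yyaw 0.5104 z [ 0.001 -0.    -1.   ] F [-0.45 -0.05 -3.48] M [-0.05  0.01  0.08] w 0.257 g 50.0 q [-0.38  0.36  1.87  0.    0.91 -0.89]
```

The force vanished at a swing of 0.96, so the lever now bears on its stop and the bar floats in its play. I draw the bar off along its axis.

carry_out:
  steps:
    - {"dx": -0.001,"dy": 0.0017,"dz": 0,"spin": 0,"gripper": 1}
    - {"dx": -0.0015,"dy": 0.0026,"dz": 0,"spin": 0,"gripper": 1}
    - {"dx": -0.0015,"dy": 0.0026,"dz": 0,"spin": 0,"gripper": 1}
    - {"dx": -0.0015,"dy": 0.0026,"dz": 0,"spin": 0,"gripper": 1}

```text
time_s: 13.87
tcp_pos: [0.4888, -0.0662, 0.1288]
ee_rot: [1.59, 2.709, 0.0]
force: [-0.1, -0.3, -3.7]
width: 0.26
grip_force: 50.0
```

Run:
```python
from h import *
st();S,T=get_image("scene"),get_image("top")
cv2.imwrite("pics/d.png",np.hstack([cv2.resize(S["image"][180:230,220:270,::-1],(400,400),interpolation=2),cv2.resize(T["image"][180:240,370:430,::-1],(400,400),interpolation=2)]))
```

```text
t 13.87 tcp [ 0.4888 -0.0662  0.1288] yyaw 0.5091 z [ 0.  0. -1.] F [-0.13 -0.32 -3.67] M [-0.12 -0.01  0.02] w 0.26 g 50.0 q [-0.36  0.35  1.89  0.    0.9  -0.87]
```

View pics/d.png

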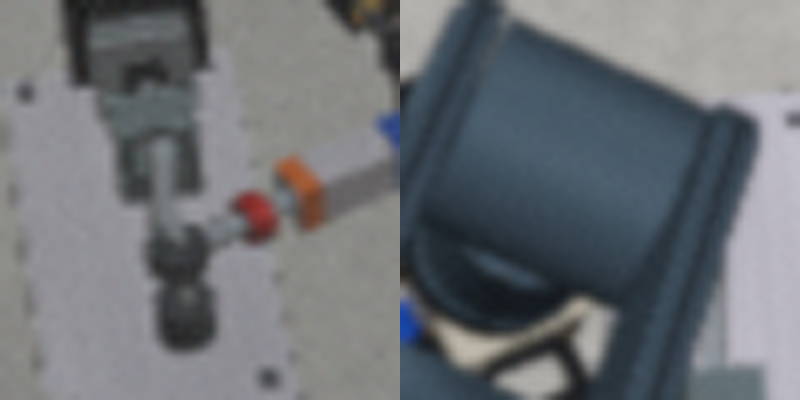

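The scene crop shows the lever swung over, with the linkage in line, and the bar mouth (300,190) sliding clear of the collar (255,218). I continue drawing off.

carry_out:
  steps:
    - {"dx": -0.0015,"dy": 0.0026,"dz": 0,"spin": 0,"gripper": 1}
    - {"dx": -0.002,"dy": 0.0035,"dz": 0,"spin": 0,"gripper": 1}
    - {"dx": -0.002,"dy": 0.0035,"dz": 0,"spin": 0,"gripper": 1}
    - {"dx": -0.002,"dy": 0.0035,"dz": 0,"spin": 0,"gripper": 1}
    - {"dx": -0.002,"dy": 0.0035,"dz": 0,"spin": 0,"gripper": 1}

```text
time_s: 14.38
tcp_pos: [0.479, -0.0496, 0.1287]
ee_rot: [-1.591, -2.709, 0.0]
force: [0.3, 0.6, -3.2]
width: 0.256
grip_force: 50.0
```

carry_out:
  steps:
    - {"dx": -0.002,"dy": 0.0035,"dz": 0,"spin": 0,"gripper": 1}
    - {"dx": -0.002,"dy": 0.0035,"dz": 0,"spin": 0,"gripper": 1}
    - {"dx": -0.002,"dy": 0.0035,"dz": 0,"spin": 0,"gripper": 1}
    - {"dx": -0.002,"dy": 0.0035,"dz": 0,"spin": 0,"gripper": 1}
    - {"dx": -0.002,"dy": 0.0035,"dz": 0,"spin": 0,"gripper": 1}

```text
time_s: 14.8
tcp_pos: [0.4691, -0.0321, 0.1288]
ee_rot: [1.591, 2.709, 0.0]
force: [0.1, -1.2, -2.2]
width: 0.255
grip_force: 50.0
```

carry_out:
  steps:
    - {"dx": -0.003,"dy": 0.0053,"dz": 0,"spin": 0,"gripper": 1}
    - {"dx": -0.003,"dy": 0.0053,"dz": 0,"spin": 0,"gripper": 1}
    - {"dx": -0.003,"dy": 0.0053,"dz": 0,"spin": 0,"gripper": 1}
    - {"dx": -0.003,"dy": 0.0053,"dz": 0,"spin": 0,"gripper": 1}
    - {"dx": 0,"dy": 0,"dz": 0,"spin": 0,"gripper": 1}

```text
time_s: 15.22
tcp_pos: [0.4563, -0.0101, 0.1286]
ee_rot: [-1.589, -2.709, 0.0]
force: [-0.6, 0.0, -2.8]
width: 0.255
grip_force: 50.0
```

```bash
python3 -c "from h import *;st()"
```

```text
t 15.22 tcp [ 0.4563 -0.0101  0.1286] yyaw 0.5098 z [-0.001  0.001 -1.   ] F [-0.56  0.01 -2.79] M [-0.06 -0.01  0.03] w 0.255 g 50.0 q [-0.27  0.3   1.98  0.    0.87 -0.78]
```

carry_out:
  steps:
    - {"dx": 0,"dy": 0,"dz": 0.01,"spin": 0,"gripper": 1}
    - {"dx": 0,"dy": 0,"dz": 0.02,"spin": 0,"gripper": 1}
    - {"dx": 0,"dy": 0,"dz": 0.02,"spin": 0,"gripper": 1}
    - {"dx": 0,"dy": 0,"dz": 0.011,"spin": 0,"gripper": 1}
    - {"dx": 0.0035,"dy": 0.012,"dz": 0,"spin": -0.03,"gripper": 1}

```text
time_s: 15.63
tcp_pos: [0.4622, -0.0007, 0.1924]
ee_rot: [1.629, 2.68, 0.001]
force: [0.6, 1.5, -3.4]
width: 0.256
grip_force: 50.0
```

carry_out:
  steps:
    - {"dx": 0.007,"dy": 0.0241,"dz": 0,"spin": -0.0605,"gripper": 1}
    - {"dx": 0.007,"dy": 0.0241,"dz": 0,"spin": -0.0605,"gripper": 1}
    - {"dx": 0.007,"dy": 0.0241,"dz": 0,"spin": -0.0605,"gripper": 1}
    - {"dx": 0.007,"dy": 0.0241,"dz": 0,"spin": -0.0605,"gripper": 1}
    - {"dx": 0.007,"dy": 0.0241,"dz": 0,"spin": -0.0605,"gripper": 1}

```text
time_s: 16.05
tcp_pos: [0.496, 0.1223, 0.1897]
ee_rot: [2.021, 2.405, -0.0]
force: [0.0, -0.5, -2.5]
width: 0.254
grip_force: 50.0
```

carry_out:
  steps:
    - {"dx": 0.007,"dy": 0.0241,"dz": 0,"spin": -0.0605,"gripper": 1}
    - {"dx": 0.007,"dy": 0.0241,"dz": 0,"spin": -0.0605,"gripper": 1}
    - {"dx": 0.007,"dy": 0.0241,"dz": 0,"spin": -0.0605,"gripper": 1}
    - {"dx": 0.007,"dy": 0.0241,"dz": 0,"spin": -0.0605,"gripper": 1}
    - {"dx": 0.007,"dy": 0.0241,"dz": 0,"spin": -0.0605,"gripper": 1}

```text
time_s: 16.47
tcp_pos: [0.5309, 0.243, 0.1895]
ee_rot: [-2.36, -2.074, 0.001]
force: [-0.4, -0.2, -2.3]
width: 0.251
grip_force: 50.0
```

carry_out:
  steps:
    - {"dx": 0.007,"dy": 0.0241,"dz": 0,"spin": -0.0605,"gripper": 1}
    - {"dx": 0.007,"dy": 0.0241,"dz": 0,"spin": -0.0605,"gripper": 1}
    - {"dx": 0.007,"dy": 0.0241,"dz": 0,"spin": -0.0605,"gripper": 1}
    - {"dx": 0.006,"dy": 0.02,"dz": 0,"spin": -0.05,"gripper": 1}
    - {"dx": 0.0047,"dy": 0.0164,"dz": 0,"spin": -0.0415,"gripper": 1}

```text
time_s: 16.88
tcp_pos: [0.5627, 0.3521, 0.1893]
ee_rot: [-2.619, -1.735, 0.0]
force: [0.5, -1.0, -2.4]
width: 0.254
grip_force: 50.0
```

carry_out:
  steps:
    - {"dx": 0,"dy": 0,"dz": 0,"spin": 0,"gripper": 1}
    - {"dx": 0,"dy": 0,"dz": 0,"spin": 0,"gripper": 1}
    - {"dx": 0,"dy": 0,"dz": 0,"spin": 0,"gripper": 1}
    - {"dx": 0,"dy": 0,"dz": 0,"spin": 0,"gripper": 1}

```text
time_s: 17.22
tcp_pos: [0.5623, 0.3495, 0.1895]
ee_rot: [2.618, 1.737, -0.002]
force: [-0.2, -0.1, -3.9]
width: 0.256
grip_force: 50.0
```

Run:
```python
from h import *
st();S,T=get_image("scene"),get_image("top")
cv2.imwrite("pics/e.png",np.hstack([cv2.resize(S["image"][160:240,345:425,::-1],(400,400),interpolation=2),cv2.resize(T["image"][180:240,370:430,::-1],(400,400),interpolation=2)]))
```

```text
t 17.22 tcp [0.5623 0.3495 0.1895] yyaw -0.399 z [-0.001 -0.001 -1.   ] F [-0.2  -0.14 -3.87] M [-0.12  0.06  0.03] w 0.256 g 50.0 q [ 0.39  0.54  1.39 -0.    1.21  0.79]
```

View pics/e.png

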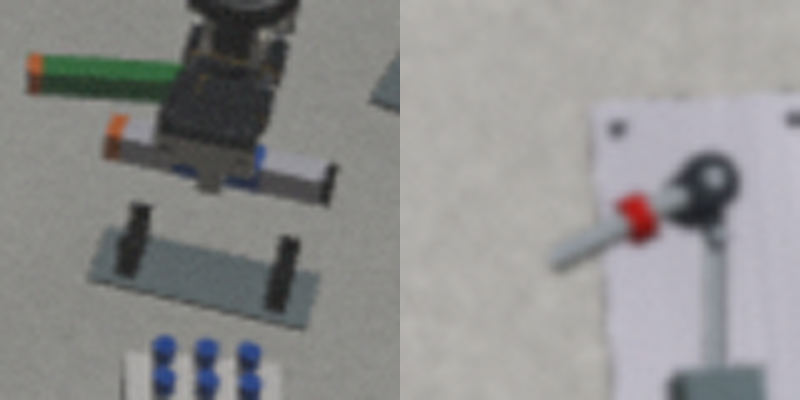

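The lever stays swung over (tip about 555,258 in the crop), and the bar is level above its cradle saddles. I lower it.

carry_out:
  steps:
    - {"dx": -0.0007,"dy": 0.001,"dz": -0.015,"spin": 0.001,"gripper": 1}
    - {"dx": 0,"dy": 0,"dz": -0.02,"spin": 0,"gripper": 1}
    - {"dx": 0,"dy": 0,"dz": -0.015,"spin": 0,"gripper": 1}
    - {"dx": 0,"dy": 0,"dz": -0.005,"spin": 0,"gripper": 1}
    - {"dx": 0,"dy": 0,"dz": 0,"spin": 0,"gripper": 1}

```text
time_s: 17.73
tcp_pos: [0.561, 0.3504, 0.1332]
ee_rot: [-2.617, -1.737, 0.005]
force: [-0.2, 0.2, -3.7]
width: 0.252
grip_force: 50.0
```

carry_out:
  steps:
    - {"dx": 0,"dy": 0,"dz": 0,"spin": 0,"gripper": 1}
    - {"dx": 0,"dy": 0,"dz": 0,"spin": 0,"gripper": 1}
    - {"dx": 0,"dy": 0,"dz": 0,"spin": 0,"gripper": 1}

```text
time_s: 17.98
tcp_pos: [0.5626, 0.3516, 0.1362]
ee_rot: [2.617, 1.738, 0.004]
force: [-0.1, -0.2, -2.4]
width: 0.257
grip_force: 50.0
```

```bash
python3 -c "from h import *;st()"
```

```text
t 17.98 tcp [0.5626 0.3516 0.1362] yyaw -0.3982 z [ 0.002  0.001 -1.   ] F [-0.1  -0.19 -2.39] M [-0.09  0.12  0.01] w 0.257 g 50.0 q [0.39 0.6  1.44 0.   1.1  0.79]
```

carry_out:
  steps:
    - {"dx": 0,"dy": 0,"dz": -0.004,"spin": 0,"gripper": 1}
    - {"dx": 0,"dy": 0,"dz": -0.006,"spin": 0,"gripper": 1}
    - {"dx": 0,"dy": 0,"dz": -0.006,"spin": 0,"gripper": 1}
    - {"dx": 0,"dy": 0,"dz": -0.004,"spin": 0,"gripper": 1}
    - {"dx": 0,"dy": 0,"dz": -0.002,"spin": 0,"gripper": 1}

```text
time_s: 18.4
tcp_pos: [0.5612, 0.3512, 0.1114]
ee_rot: [-2.616, -1.738, 0.003]
force: [-0.6, 0.1, -4.1]
width: 0.253
grip_force: 50.0
```

carry_out:
  steps:
    - {"dx": 0,"dy": 0,"dz": 0,"spin": 0,"gripper": 1}
    - {"dx": 0,"dy": 0,"dz": 0,"spin": 0,"gripper": 1}
    - {"dx": 0,"dy": 0,"dz": 0,"spin": 0,"gripper": 1}
    - {"dx": 0,"dy": 0,"dz": 0,"spin": 0,"gripper": 1}

```text
time_s: 18.73
tcp_pos: [0.562, 0.3515, 0.1131]
ee_rot: [2.617, 1.738, 0.001]
force: [-0.4, -0.0, -2.6]
width: 0.253
grip_force: 50.0
```

carry_out:
  steps:
    - {"dx": 0,"dy": 0,"dz": -0.001,"spin": 0,"gripper": 1}
    - {"dx": 0,"dy": 0,"dz": 0,"spin": 0,"gripper": 1}
    - {"dx": 0,"dy": 0,"dz": -0.001,"spin": 0,"gripper": 1}
    - {"dx": 0,"dy": 0,"dz": 0,"spin": 0,"gripper": 1}
    - {"dx": 0,"dy": 0,"dz": 0,"spin": 0,"gripper": 1}

```text
time_s: 19.15
tcp_pos: [0.5618, 0.3514, 0.1107]
ee_rot: [-2.617, -1.738, 0.0]
force: [-0.1, -1.0, -3.0]
width: 0.254
grip_force: 50.0
```

```bash
python3 -c "from h import *;st()"
```

```text
t 19.15 tcp [0.5618 0.3514 0.1107] yyaw -0.398 z [-0. -0. -1.] F [-0.1  -1.   -2.99] M [-0.05  0.12 -0.01] w 0.254 g 50.0 q [0.39 0.62 1.46 0.   1.06 0.79]
```

carry_out:
  steps:
    - {"dx": 0,"dy": 0,"dz": -0.0006,"spin": 0,"gripper": 1}
    - {"dx": 0,"dy": 0,"dz": 0,"spin": 0,"gripper": 1}
    - {"dx": 0,"dy": 0,"dz": -0.0006,"spin": 0,"gripper": 1}
    - {"dx": 0,"dy": 0,"dz": 0,"spin": 0,"gripper": 1}
    - {"dx": 0,"dy": 0,"dz": 0,"spin": 0,"gripper": 1}

```text
time_s: 19.57
tcp_pos: [0.5619, 0.3514, 0.1095]
ee_rot: [-2.617, -1.738, -0.0]
force: [0.6, -0.6, -3.6]
width: 0.258
grip_force: 50.0
```

```bash
python3 -c "from h import *;st()"
```

```text
t 19.57 tcp [0.5619 0.3514 0.1095] yyaw -0.398 z [ 0.  0. -1.] F [ 0.63 -0.64 -3.63] M [-0.04  0.09 -0.06] w 0.258 g 50.0 q [0.39 0.63 1.46 0.   1.05 0.79]
```

carry_out:
  steps:
    - {"dx": 0,"dy": 0,"dz": -0.0004,"spin": 0,"gripper": 1}
    - {"dx": 0,"dy": 0,"dz": 0,"spin": 0,"gripper": 1}
    - {"dx": 0,"dy": 0,"dz": 0,"spin": 0,"gripper": 1}

```text
time_s: 19.82
tcp_pos: [0.5618, 0.3514, 0.1095]
ee_rot: [2.617, 1.738, 0.0]
force: [-1.6, -1.0, 0.2]
width: 0.253
grip_force: 50.0
```

carry_out:
  steps:
    - {"dx": 0,"dy": 0,"dz": -0.0003,"spin": 0,"gripper": 1}
    - {"dx": 0,"dy": 0,"dz": 0,"spin": 0,"gripper": 1}
    - {"dx": 0,"dy": 0,"dz": 0,"spin": 0,"gripper": 1}

```text
time_s: 20.07
tcp_pos: [0.5618, 0.3514, 0.1095]
ee_rot: [2.617, 1.738, 0.001]
force: [-2.3, -1.6, 5.1]
width: 0.256
grip_force: 50.0
```

The bar rests on the saddles, the weight taken. I release it.

carry_out:
  newtons: 5
  steps:
    - {"dx": 0,"dy": 0,"dz": 0.0004,"spin": 0,"gripper": 1}
    - {"dx": 0,"dy": 0,"dz": 0,"spin": 0,"gripper": 0.6}
    - {"dx": 0,"dy": 0,"dz": 0,"spin": 0,"gripper": 0.5}
    - {"dx": 0,"dy": 0,"dz": 0,"spin": 0,"gripper": 0.3}
    - {"dx": 0,"dy": 0,"dz": 0,"spin": 0,"gripper": 0}

```text
time_s: 20.48
tcp_pos: [0.562, 0.3515, 0.1091]
ee_rot: [2.617, 1.738, 0.0]
force: [-1.0, -0.5, 0.6]
width: 0.494
grip_force: 0.0
```

carry_out:
  steps:
    - {"dx": 0,"dy": 0,"dz": 0,"spin": 0,"gripper": 0}
    - {"dx": 0,"dy": 0,"dz": 0,"spin": 0,"gripper": 0}
    - {"dx": 0,"dy": 0,"dz": 0,"spin": 0,"gripper": 0}
    - {"dx": 0,"dy": 0,"dz": 0,"spin": 0,"gripper": 0}
    - {"dx": 0,"dy": 0,"dz": 0,"spin": 0,"gripper": 0}

```text
time_s: 20.9
tcp_pos: [0.5618, 0.3514, 0.1093]
ee_rot: [-2.617, -1.738, -0.0]
force: [0.7, -0.7, 0.2]
width: 0.852
grip_force: 0.0
```

```bash
python3 -c "from h import *;st()"
```

```text
t 20.9 tcp [0.5618 0.3514 0.1093] yyaw -0.398 z [-0.  0. -1.] F [ 0.67 -0.73  0.17] M [-0.04  0.12 -0.04] w 0.852 g 0.0 q [0.39 0.63 1.46 0.   1.05 0.79]
```

Next I rise straight up, move away toward the base, and look at the result.

carry_out:
  steps:
    - {"dx": 0,"dy": 0,"dz": 0.01,"spin": 0,"gripper": 0}
    - {"dx": 0,"dy": 0,"dz": 0.025,"spin": 0,"gripper": 0}
    - {"dx": 0,"dy": 0,"dz": 0.03,"spin": 0,"gripper": 0}
    - {"dx": 0,"dy": 0,"dz": 0.03,"spin": 0,"gripper": 0}
    - {"dx": 0,"dy": 0,"dz": 0.03,"spin": 0,"gripper": 0}

```text
time_s: 21.32
tcp_pos: [0.5617, 0.3513, 0.2363]
ee_rot: [2.617, 1.738, 0.0]
force: [0.2, 0.8, 0.4]
width: 1.002
grip_force: 0.0
```

carry_out:
  steps:
    - {"dx": -0.03,"dy": 0.015,"dz": 0.02,"spin": 0,"gripper": 0}
    - {"dx": -0.035,"dy": 0.02,"dz": 0.02,"spin": 0,"gripper": 0}
    - {"dx": -0.035,"dy": 0.02,"dz": 0,"spin": 0,"gripper": 0}
    - {"dx": -0.035,"dy": 0.02,"dz": 0,"spin": 0,"gripper": 0}
    - {"dx": -0.035,"dy": 0.02,"dz": 0,"spin": 0,"gripper": 0}

```text
time_s: 21.73
tcp_pos: [0.393, 0.4454, 0.2744]
ee_rot: [-2.617, -1.737, -0.003]
force: [-0.5, 0.2, 0.0]
width: 1.001
grip_force: 0.0
```

carry_out:
  steps:
    - {"dx": -0.03,"dy": 0.02,"dz": 0,"spin": 0,"gripper": 0}
    - {"dx": -0.015,"dy": 0.01,"dz": 0,"spin": 0,"gripper": 0}
    - {"dx": 0,"dy": 0,"dz": 0,"spin": 0,"gripper": 0}
    - {"dx": 0,"dy": 0,"dz": 0,"spin": 0,"gripper": 0}
    - {"dx": 0,"dy": 0,"dz": 0,"spin": 0,"gripper": 0}

```text
time_s: 22.15
tcp_pos: [0.3501, 0.4747, 0.2733]
ee_rot: [2.616, 1.738, 0.002]
force: [0.3, -1.1, -0.1]
width: 1.004
grip_force: 0.0
```

Run:
```python
from h import *
st();S,T=get_image("scene"),get_image("top")
c=lambda d,x,y:cv2.resize(d["image"][y:y+60,x:x+80,::-1],(400,300),interpolation=2)
cv2.imwrite("pics/f.png",np.vstack([np.hstack([c(S,345,185),c(S,210,175)]),np.hstack([c(T,215,165),c(T,375,185)])]))
for k in("blue","orange"):print(blobs(S,k,(350,190,420,225)),blobs(T,k,(220,172,290,220)))
# stub: tip and collar from this top picture
r=blobs(T,"red",(380,185,450,235));print(r)
```

```text
t 22.15 tcp [0.3501 0.4747 0.2733] yyaw -0.3979 z [ 0.001  0.    -1.   ] F [ 0.33 -1.07 -0.06] M [-0.03  0.06  0.05] w 1.004 g 0.0 q [ 0.75  0.35  1.48 -0.    1.31  1.14]
[(55, [386.89, 205.2], [30, 12, 15, 7])] [(137, [251.52, 193.39], [23, 15, 18, 14])]
[(8, [366.75, 200.5], [16, 9, 3, 4])] [(22, [272.36, 204.05], [50, 29, 6, 7])]
[(19, [405.37, 212.26], [23, 25, 5, 6])]
```

View pics/f.png

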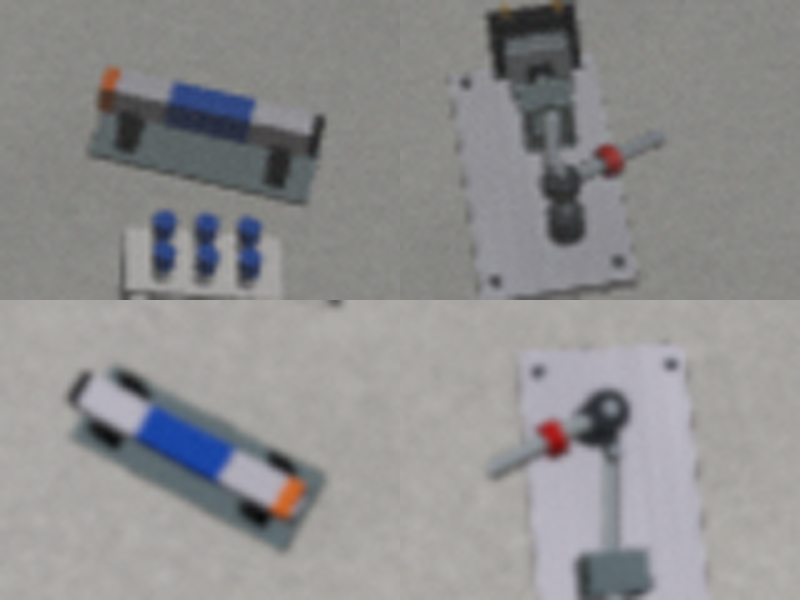

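The bar lies in its saddles at the same pixels as at the start (blue 251.5,193; orange 272,204). The lever stays swung over with the linkage past centre, and the rack is untouched. I hand in.

```bash
python3 -c "from rig import *;print(hand_in())"
```

```text
the job is handed in; nothing more can be done
None
```

I swung the lever past its dead point, from the forces onto its stop, and it stayed there after I drew the bar off. The bar is back in its cradle, and I handed the job in at about 22 s; no verdict came back.

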